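# Set the sprung slide gauge at the marked stop and weigh it down

### The arm

A 6-joint arm with a two-finger parallel gripper is mounted at the origin on the work surface. World frame = base frame: x ahead of the robot, y to its left, z up, the work surface at z = 0. Lengths are in m, angles in rad, forces in N, time in s.
With the tool pointing down it reaches from about 0.25 to 0.775 m from the base axis. Payload 4 kg.
Tool frame: the origin (TCP) lies midway between the tips of the shut fingers; the grasp point (between the pads) lies 19 mm behind it (grip_point_offset is the distance from the TCP to the grasp point, in m); z points along the fingers, y is the line along which they close (so a half turn about z gives the same grasp; the last joint's range is limited). The gripper opens to 94 mm and grips with 3 to 60 N. Pads are 16 mm wide; open, the fingers measure 119 mm over their backs; the gripper's body (75 mm by 177 mm) begins 78 mm behind the grasp point.
Start: joints at [1.122, 0.087, 1.371, -0, 1.684, -0.103], TCP at [0.186, 0.517, 0.206] pointing down, gripper open.
Joint ranges: [-3.1, 3.1], [-0.76, 2.03], [0.27, 2.55], [-1.08, 4.22], [0.17, 2.65], [-2.57, 2.57]. Speed limits (rad/s): [2.79, 2.79, 3.14, 3.14, 3.14, 3.14].

### API

Orientations are given as [roll, pitch, yaw] about the fixed x, y, z axes, in that order (R = Rz(yaw) Ry(pitch) Rx(roll)).
In Python, from bench import * gives the robot as it stands.
- The arm moves only by the tool carry_out, never from a script. Its argument "commands" is a list of rows, each a list of 6 numbers: the shift along the tool's x, y, z in m, then the turn, a rotation vector about the tool's x, y, z in rad. In form: [[tx, ty, tz, rx, ry, rz], ...]. A call has exactly 5 rows; each row is the pose to reach, as a shift and turn from the pose commanded when the call began, along the tool's axes at that moment; what a row does not reach only later rows make up. A row lasts 1/10 s, in which the tool goes at most 50 mm and 8.59 degrees, less where a joint would pass 70% of its speed; a pose out of reach is approached as far as the arm can. A call with a gripper value outside its range is refused whole. "jaw" is the opening, from 0 (shut) to 1 (fully open), set as the call begins (left out, the last holds). The fingers move at their own pace and stop on an object; the grip force is fixed at half the most. Time passes only in rows, so rows that repeat a pose let the fingers close, or fill a call up. It gives the time, the measured TCP pose, the force, the opening and the grip force at its end, in the units of the state.
- get_obs(): the state, without advancing time (a new reading comes with each control period).
- snapshot(name): name is "scene" or "top"; returns a dict with "img" (400x640x3 uint8, red, green, blue), "range_z" (400x640 float32, m along the optical axis (not along the pixel's ray), 0 where there is no reading), "fx", "fy", "cx", "cy" (pixels), "distortion" ([k1, k2, p1, p2, k3] as OpenCV has them; the pictures are not rectified), "R" (3x3) and "t" (3): a world point X has camera coordinates R X + t. Camera axes: x right, y down, z forward; pixel columns grow to the right and rows downward; lengths in m; the calibration is good to about 2 mm. A picture is of the moment at which its call begins.
- close_job(): hands the job in; it is judged then, once.
The state is a dict: "time": time; "joint_positions": joint angles; "qvel": joint speeds; "joint_torque": joint torques, N m; "tool_pos": TCP position; "ee_rot": TCP orientation; "wrist_force": force on the tool from outside, world axes, zero at the start; "wrist_torque": the same for the moment, N m; "width": finger opening in m; "finger_force": force on a finger pad.
Only numpy, scipy, OpenCV 4.12 (cv2) and the standard library are available. Lean on these libraries where they do the work, as an engineer would, in place of code of your own. Each camera call takes 0.05 s, during which the arm holds its last target. There are 200 camera calls.

### The job

Draw out the slide of the sprung length gauge by its upright tab, lifting its hook over the stops, and hook it behind the stop that the knobbed steel weight stands beside: lower it and ease it back until the spring holds it against that stop, never letting the slide snap back. Then let go and stand the weight upright in the square pan on top of the gauge to keep it down. Leave the spool, the tin and the cutter where they are, and do not shift the stop rail.

Things in the scene. Friction and masses are not known exactly. Their poses are not given: they have to be found in the camera images.
- gauge: Fixed dark steel foot of the length gauge, 260 x 70 x 6 mm. Origin on the table under the rear pivot; x along the pull, z up. An aluminium housing (44 wide, 24 mm high, axis 45 mm above the table, from 20 mm behind the pivot to 220 mm before it) tilts up about the pivot and falls back by its weight; the slide bar (24 wide, 8 mm high) comes out of its front.
- housing (a joint): tilt of the housing (with the slide) about the rear pivot, rad: 0 lying level, grows as the front end is lifted, at most 0.35
- slide (a joint): how far the slide is pulled out, m: 0 fully home, at most 0.205. A spring pulls it home with 3.4 N at 0, rising to 7.5 N at full length; it does not lock.
- tab (a point): Point on the upright black grip tab near the slide's free end: tab 24 mm along the pull, 14 mm across it, standing 50 mm above the bar (49 to 99 mm above the table when level). The point is on its centreline 17 mm below its top (82 mm above the table). Home, the tab's centre is 50 mm before the housing. Axes as the gauge's when level.
- hook (a point): Middle of the lower end of the slide's hook: a flat steel tongue (8 mm thick along the pull, 24 mm wide) hanging 19 mm below the bar straight under the tab; its end is 22 mm above the table when level, 60 mm below the tab point.
- rail: Loose steel stop rail (3.5 kg), 240 x 80 x 14 mm, under the slide's path; x along the pull, origin centre of underside. Three upright stop plates, 10 mm thick along x, 50 wide, tops 34 mm above the table, centred at x = -55, 0, 55 mm. The level hook reaches 12 mm below their tops: lift it over them. Hooked, its centre is 9 mm beyond the stop's centre, against its +x face.
- stop0 (a point): top centre of the stop nearest to the housing
- stop1 (a point): top centre of the middle stop
- stop2 (a point): top centre of the farthest stop
- mark0 (a point): spot on the table beside stop0, 95 mm to the side (rail's -y) of the rail's centreline; the weight, the spool and the tin each stand within about 8 mm of one of the three spots
- mark1 (a point): the same beside stop1
- mark2 (a point): the same beside stop2
- weight: The pattern weight: a steel disc 50 mm across and 20 mm high with an upright round knob 22 mm across that rises to 62 mm; about 0.4 kg. Origin at the centre of its underside. The stop it stands beside is the one to use.
- pan (a point): Centre of the floor of the square pan on top of the housing, 60 mm above the table when level, 70 mm before the pivot: 74 x 74 mm inside, 3 mm high rim. x along the pull.
- spool: bystander: wooden thread spool 38 mm across, 38 mm high, origin at its underside
- tin: bystander: round pin tin 43 mm across, 26 mm high, origin at its underside
- cutter: bystander: rotary cutter with a 110 mm handle, lying flat, 18 mm high, beyond the gauge; origin at its underside
Mind the look-alikes: they are no part of the job. Leave any orange look-alike of the weight alone.

How it is judged:
On the way:
1. the slide is hooked at rest, and let go of, behind the stop beside which the weight stands, with the weight still in its place (((x of hook in the frame of rail between -0.051 and -0.039 m and z of hook in the frame of rail below 0.029 m and horizontal distance between each of spool, tin and mark0 above 0.03 m) or (x of hook in the frame of rail between 0.004 and 0.016 m and z of hook in the frame of rail below 0.029 m and horizontal distance between each of spool, tin and mark1 above 0.03 m) or (x of hook in the frame of rail between 0.059 and 0.071 m and z of hook in the frame of rail below 0.029 m and horizontal distance between each of spool, tin and mark2 above 0.03 m)) and velocity of joint slide between -0.01 and 0.01 m/s and contact force between the fingers and gauge below 0.2 N and distance of weight from where it was at the start of the episode below 0.015 m), for 0.3 s.
At the end, for the whole second after the job is handed in: Hook at rest behind the stop that had the weight (no spool or tin beside it), centre 4-16 mm beyond the stop's, end over 5 mm below its top; weight upright (0.12 rad) and still on the pan floor within 30 mm of its centre each way; rail within 12 mm of its place (((x of hook in the frame of rail between -0.051 and -0.039 m and z of hook in the frame of rail below 0.029 m and horizontal distance between each of spool, tin and mark0 above 0.03 m) or (x of hook in the frame of rail between 0.004 and 0.016 m and z of hook in the frame of rail below 0.029 m and horizontal distance between each of spool, tin and mark1 above 0.03 m) or (x of hook in the frame of rail between 0.059 and 0.071 m and z of hook in the frame of rail below 0.029 m and horizontal distance between each of spool, tin and mark2 above 0.03 m)) and velocity of joint slide between -0.01 and 0.01 m/s and x of weight in the frame of pan between -0.03 and 0.03 m and y of weight in the frame of pan between -0.03 and 0.03 m and z of weight in the frame of pan between -0.004 and 0.005 m and angle between weight's own z axis and vertical below 0.12 rad and linear speed of weight below 0.02 m/s and distance of rail from where it was at the start of the episode below 0.012 m); the robot touches nothing.
It fails at once if the slide snaps back (runs home faster than 0.4 m/s) (velocity of joint slide below -0.4 m/s).
It fails at once if spool, tin or cutter shifted by more than 15 mm, or the rail by more than 12 mm (distance of any of spool, tin, cutter from where it was at the start of the episode above 0.015 m or distance of rail from where it was at the start of the episode above 0.012 m).
It also fails if it takes over 54 s, if anything falls off the work surface, if the arm or the gripper's body presses on something with over 40 N, if the wrist force passes 120 N, or if a joint passes its speed limit or range.

## Working session

There is one attempt and no reset: what is moved stays moved. The work goes in short steps, Python scripts to look and compute and a tool call to move; the robot and the scene stay as the last step left them, time stands still between calls to the robot, and variables do not carry over. Pictures are saved under pics/ and viewed, at most 10 in all, crops included, and the job is handed in when it is done.

Besides the shell and the picture viewer there is one more tool, called after ">>>" in YAML: its name, and indented under it one key for each argument. carry_out: Moves the arm, as the interface text tells. Its arguments: {"type":"object","properties":{"commands":{"type":"array","items":{"type":"array","items":{"type":"number"}}},"jaw":{"type":"number"}},"required":["commands"]}

```bash
mkdir -p pics; ls; cat > h.py <<'E'
from bench import *
import numpy as np, cv2
from scipy.spatial.transform import Rotation as Rn
def cloud(s):
    h,w=s["range_z"].shape
    u,v=np.meshgrid(np.arange(w),np.arange(h))
    K=np.array([[s["fx"],0,s["cx"]],[0,s["fy"],s["cy"]],[0,0,1]])
    p=cv2.undistortPoints(np.stack([u,v],-1).reshape(-1,1,2).astype(np.float64),K,np.array(s["distortion"])).reshape(h,w,2)
    z=s["range_z"][...,None]
    c=np.concatenate([p*z,z],-1)
    X=(c-np.array(s["t"]))@np.array(s["R"])
    X[s["range_z"]==0]=np.nan
    return X
def save(n,img): cv2.imwrite(n,img[...,::-1])
E
python3 - <<'E'
from h import *
for n in("top","scene"):
    s=snapshot(n); save(f"pics/{n}0.png",s["img"]); np.save(f"{n}0.npy",cloud(s)); np.save(f"{n}0i.npy",s["img"])
o=get_obs(); print(o)
E
```

```text
pics
{'time': 0.1, 'joint_positions': array([ 1.12189574e+00,  8.78514514e-02,  1.37206025e+00,  3.70946518e-06,
        1.68361812e+00, -1.03086866e-01]), 'qvel': array([ 0.0012904 , -0.00136322, -0.00164704,  0.00126646, -0.00086598,
       -0.00075756]), 'joint_torque': array([ 2.01753741e-03, -3.41254735e+01, -3.03301084e+01,  7.18530058e-02,
        3.04968178e-02, -8.51395498e-05]), 'tool_pos': array([0.18621266, 0.5169992 , 0.20445918]), 'ee_rot': array([-3.13966614e+00, -2.03010553e-04,  2.79577915e+00]), 'wrist_force': array([-1.09264652, -0.281261  , -0.06896948]), 'wrist_torque': array([-0.04397728,  0.04063507, -0.02291393]), 'finger_force': 0.0, 'width': 0.09410975799429654}
```

View pics/top0.png

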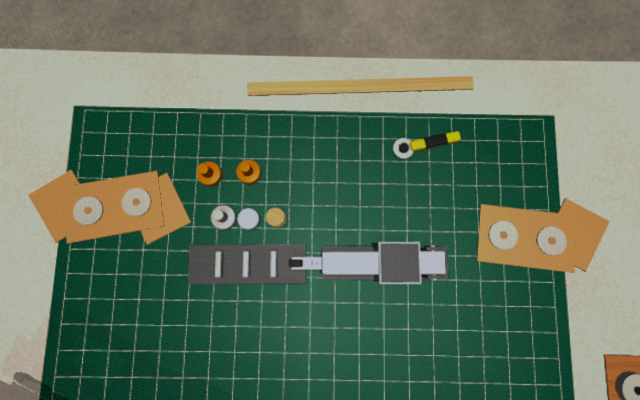

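View pics/scene0.png

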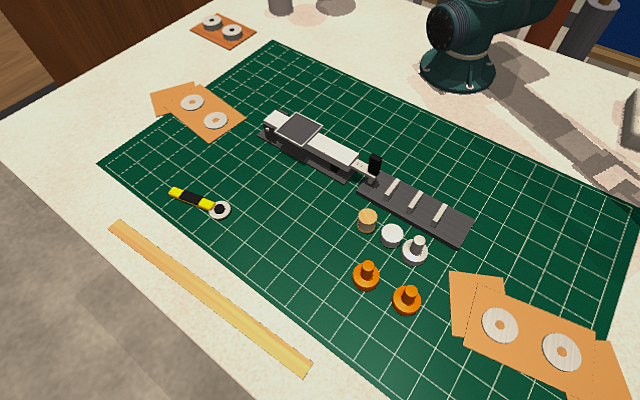

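The top view shows the gauge with its housing at pixels 322–445 and row 262, the pan at (400,262) and the tab at about (295,263). The stops are at columns 273, 246 and 218. The steel weight at (222,216) stands beside the farthest stop, stop2. The tin is at (248,218), the spool at (275,217), and two orange decoys are at row 172. The scene view shows the same layout.

```bash
python3 - <<'E'
from h import *
T=np.load("top0.npy"); S=np.load("scene0.npy"); I=np.load("top0i.npy").astype(int)
np.set_printoptions(precision=4,suppress=True)
for n,(u,v) in dict(base_weight=(222,216),tin=(248,218),spool=(275,217),pan=(400,262),tab=(295,263),s0=(273,263),s1=(246,263),s2=(218,263),railL=(195,263),cut=(430,142),mat=(330,330)).items(): print(n,T[v,u])
# gauge x axis from stops (top view): z 0.028-0.04 near rail
for nm,C,(a,b,c,d) in (("top",T,(185,310,240,290)),("scene",S,(355,480,150,250))):
    P=C[c:d,a:b]; z=P[...,2]
    m=((z>.029)&(z<.039)).astype(np.uint8)
    k,l,st,_=cv2.connectedComponentsWithStats(m)
    for i in range(1,k):
        if st[i,4]>15: q=P[l==i]; print(nm,"stop?",st[i],q.mean(0),q.min(0),q.max(0))
def blob(nm,C,box,zl,zh):
    a,b,c,d=box; P=C[c:d,a:b].reshape(-1,3); q=P[(P[:,2]>zl)&(P[:,2]<zh)]
    if len(q):
        r=cv2.minAreaRect((q[:,:2]*1000).astype(np.float32)); print(nm,len(q),"med",np.median(q,0),"rect",r)
blob("pan",T,(375,425,238,288),.055,.07)
blob("housing",T,(318,450,240,290),.05,.062)
blob("tabtop",T,(280,310,250,275),.085,.11)
blob("tab scene",S,(360,390,145,185),.06,.11)
blob("rail",T,(185,310,240,290),.008,.02)
blob("weightdisc",T,(208,238,202,232),.014,.026)
blob("knob",T,(208,238,202,232),.05,.07)
blob("knob scene",S,(400,430,230,266),.05,.07)
blob("disc scene",S,(400,430,230,270),.014,.026)
blob("tin",T,(238,260,207,229),.02,.032)
blob("spool",T,(263,288,205,230),.03,.044)
blob("cutter",T,(390,465,125,165),.008,.03)
E
```

```text
base_weight [0.5772 0.1758 0.0596]
tin [0.5778 0.1311 0.0249]
spool [0.5795 0.0744 0.0377]
pan [ 0.4943 -0.1738  0.0586]
tab [0.4886 0.0273 0.0983]
s0 [0.4876 0.0756 0.0322]
s1 [0.4866 0.1292 0.0337]
s2 [0.4856 0.1854 0.0317]
railL [0.4848 0.2354 0.0175]
cut [ 0.7486 -0.2475  0.0184]
mat [ 0.3556 -0.0413  0.0023]
top stop? [ 30  11   6  27 149] [0.4837 0.186  0.0329] [0.4581 0.1805 0.0292] [0.5094 0.1918 0.0363]
top stop? [ 57  11   7  26 128] [0.4861 0.1314 0.0329] [0.4609 0.126  0.0291] [0.5104 0.1367 0.0375]
top stop? [ 85  11   7  25 144] [0.4875 0.0755 0.0331] [0.4639 0.0695 0.0293] [0.5114 0.0812 0.037 ]
scene stop? [ 29  28  17  19 108] [0.4878 0.0763 0.0336] [0.4604 0.0706 0.0292] [0.5126 0.0814 0.0369]
scene stop? [ 53  40  16  20 110] [0.4868 0.1312 0.0338] [0.4605 0.1256 0.0291] [0.5107 0.1363 0.0368]
scene stop? [ 78  53  15  21 115] [0.4857 0.1859 0.0338] [0.46   0.1807 0.029 ] [0.51   0.1912 0.0371]
scene stop? [  3  58  20  18 218] [0.5819 0.0758 0.0375] [0.5629 0.0567 0.0298] [0.5994 0.0937 0.039 ]
pan 1852 med [ 0.4935 -0.1722  0.0591] rect ((493.5832824707031, -173.
[... 978 characters left out ...]
1852 0.0614] rect ((580.9430541992188, 184.7050323486328), (21.292648315429688, 20.301481246948242), 43.51398849487305)
disc scene 361 med [0.5884 0.1864 0.0208] rect ((568.6141357421875, 184.20230102539062), (68.30060577392578, 63.7840690612793), 41.60913848876953)
tin 366 med [0.5777 0.1311 0.0255] rect ((577.9006958007812, 130.26144409179688), (43.057743072509766, 41.73512268066406), 89.48843383789062)
spool 271 med [0.5815 0.074  0.0372] rect ((581.2425537109375, 74.16339111328125), (36.518341064453125, 36.72887420654297), 74.96025848388672)
cutter 709 med [ 0.7499 -0.24    0.0141] rect ((755.0014038085938, -240.061279296875), (43.548377990722656, 145.14532470703125), 19.074844360351562)
```

```bash
cat >> h.py <<'E'
def go(p,yaw,tilt=0.0,o=None):
    # shift and turn from the measured pose to p; yaw of the pull line, tilt raises the front
    o=o or get_obs(); R0=Rn.from_euler("xyz",o["ee_rot"])
    R1=Rn.from_euler("z",yaw)*Rn.from_euler("y",-tilt)*Rn.from_euler("x",np.pi)
    print("t",round(o["time"],2),"at",np.round(o["tool_pos"],4),"shift",np.round(R0.inv().apply(np.array(p)-o["tool_pos"]),4),"turn",np.round((R0.inv()*R1).as_rotvec(),3),"F",np.round(o["wrist_force"],1),"w",round(o["width"],4))
E
```

>>> carry_out:
  commands:
    - [-0.036,-0.0286,0,0,0,0.13]
    - [-0.072,-0.0572,0,0,0,0.26]
    - [-0.108,-0.0858,0,0,0,0.39]
    - [-0.144,-0.1144,0,0,0,0.52]
    - [-0.18,-0.143,0,0,0,0.65]
  jaw: 0.6

```text
time: 0.6
tool_pos: [0.3076, 0.3202, 0.205]
ee_rot: [-3.141, 0.0, 2.141]
wrist_force: [1.5, -0.0, -0.2]
width: 0.0586
finger_force: 0.0
```

```bash
python3 -c "
from h import *
go([.4897,.028,.13],1.589)"
```

```text
t 0.6 at [0.3076 0.3202 0.205 ] shift [-0.3442 -0.0044  0.0751] turn [-0.     0.     0.552] F [ 1.5 -0.  -0.2] w 0.0586
```

>>> carry_out:
  commands:
    - [-0.045,-0.001,0.005,0,0,0.12]
    - [-0.09,-0.002,0.01,0,0,0.24]
    - [-0.135,-0.003,0.015,0,0,0.36]
    - [-0.18,-0.004,0.02,0,0,0.48]
    - [-0.225,-0.004,0.025,0,0,0.552]

```text
time: 1.1
tool_pos: [0.4266, 0.1292, 0.18]
ee_rot: [-3.141, -0.0, 1.59]
wrist_force: [0.8, -0.0, 0.1]
width: 0.0565
finger_force: 0.0
```

```bash
python3 -c "
from h import *
go([.4897,.028,.13],1.589)"
```

```text
t 1.1 at [0.4266 0.1292 0.18  ] shift [-0.1024  0.0611  0.05  ] turn [-0.    -0.     0.001] F [ 0.8 -0.   0.1] w 0.0565
```

>>> carry_out:
  commands:
    - [-0.035,0.0205,0.017,0,0,0]
    - [-0.07,0.041,0.034,0,0,0]
    - [-0.1024,0.0611,0.05,0,0,0]
    - [-0.1024,0.0611,0.05,0,0,0]
    - [-0.1024,0.0611,0.05,0,0,0]

```text
time: 1.6
tool_pos: [0.4891, 0.0296, 0.1294]
ee_rot: [-3.139, -0.001, 1.592]
wrist_force: [1.1, 0.4, 0.3]
width: 0.0566
finger_force: 0.0
```

```bash
python3 -c "
from h import *
go([.4897,.028,.063],1.589)"
```

```text
t 1.6 at [0.4891 0.0296 0.1294] shift [-0.0017  0.0007  0.0664] turn [-0.003 -0.001  0.003] F [1.1 0.4 0.3] w 0.0566
```

>>> carry_out:
  commands:
    - [-0.001,0,0.022,0,0,0]
    - [-0.001,0,0.044,0,0,0]
    - [-0.001,0,0.066,0,0,0]
    - [-0.001,0,0.066,0,0,0]
    - [-0.001,0,0.066,0,0,0]

```text
time: 2.1
tool_pos: [0.4896, 0.0301, 0.0653]
ee_rot: [3.141, -0.0, 1.596]
wrist_force: [0.2, 0.4, 0.1]
width: 0.0565
finger_force: 0.0
```

>>> carry_out:
  commands:
    - [0,0,0,0,0,0]
    - [0,0,0,0,0,0]
    - [0,0,0,0,0,0]
    - [0,0,0,0,0,0]
    - [0,0,0,0,0,0]
  jaw: 0

```text
time: 2.6
tool_pos: [0.4899, 0.0289, 0.0647]
ee_rot: [3.141, -0.0, 1.594]
wrist_force: [0.5, -0.7, -0.5]
width: 0.0201
finger_force: 0.0
```

```bash
python3 -c "
from h import *
o=get_obs();go([.4897,.028,.063],1.589);print(o['finger_force'])"
```

```text
t 2.6 at [0.4899 0.0289 0.0647] shift [-0.0009 -0.0002  0.0017] turn [ 0.    -0.     0.005] F [ 0.5 -0.7 -0.5] w 0.0201
0.0
```

>>> carry_out:
  commands:
    - [0,0,0,0,0,0]
    - [0,0,0,0,0,0]
    - [0,0,0,0,0,0]
    - [0,0,0,0,0,0]
    - [0,0,0,0,0,0]

```text
time: 3.1
tool_pos: [0.4889, 0.0289, 0.0645]
ee_rot: [-3.14, -0.0, 1.594]
wrist_force: [-5.5, -0.0, 2.6]
width: 0.0137
finger_force: 30.0
```

>>> carry_out:
  commands:
    - [-0.0003,0,-0.005,0,0.018,0]
    - [-0.0007,0,-0.01,0,0.036,0]
    - [-0.001,0,-0.015,0,0.055,0]
    - [-0.0018,0,-0.02,0,0.074,0]
    - [-0.0027,0,-0.0245,0,0.09,0]

```text
time: 3.6
tool_pos: [0.4889, 0.0261, 0.0889]
ee_rot: [-3.139, -0.092, 1.593]
wrist_force: [-5.1, -0.3, -2.3]
width: 0.0142
finger_force: 30.0
```

```bash
python3 - <<'E'
from h import *
o=get_obs();go([.4897,.028,.087],1.589,.09);print(o['finger_force'])
s=snapshot("scene"); C=cloud(s); save("pics/lift.png",cv2.resize(s["img"][90:270,240:500],None,fx=3,fy=3))
E
```

```text
t 3.6 at [0.4889 0.0261 0.0889] shift [0.0017 0.0009 0.002 ] turn [-0.003 -0.002  0.004] F [-5.1 -0.3 -2.3] w 0.0142
29.995426833629608
```

View pics/lift.png

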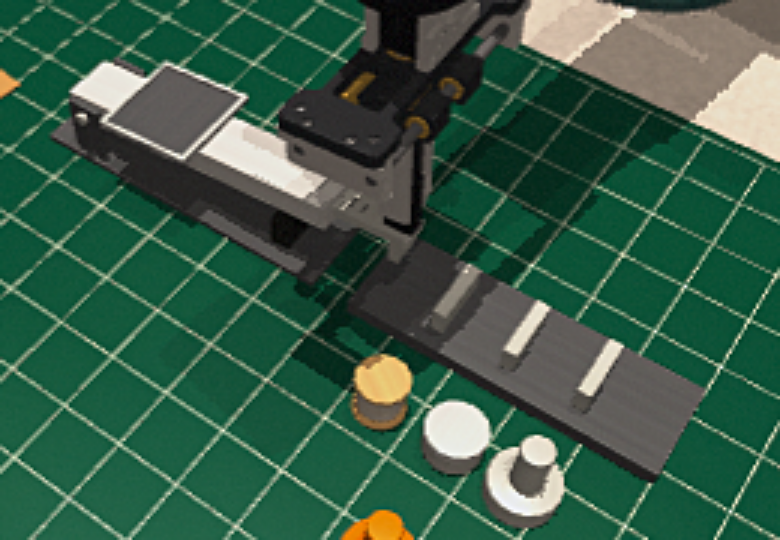

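The crop shows the housing tilted up, with the fingers holding the tab and the hook lifted just before stop0. I'll pull next.

>>> carry_out:
  commands:
    - [0.01,0,0.0009,0,-0.003,0]
    - [0.026,0,0.0023,0,-0.008,0]
    - [0.044,0,0.004,0,-0.013,0]
    - [0.062,0,0.0056,0,-0.017,0]
    - [0.078,0,0.007,0,-0.02,0]

```text
time: 4.15
tool_pos: [0.4872, 0.1031, 0.088]
ee_rot: [-3.139, -0.067, 1.593]
wrist_force: [-5.1, -7.4, -5.1]
width: 0.0135
finger_force: 30.0
```

```bash
python3 - <<'E'
from h import *
o=get_obs();go([.4897-.018*.1748,.2028,.0885],1.589,.055,o);print(o['finger_force'])
C=cloud(snapshot("scene"))
E
```

```text
t 4.15 at [0.4872 0.1031 0.088 ] shift [0.0995 0.0016 0.0062] turn [-0.003 -0.012  0.004] F [-5.1 -7.4 -5.1] w 0.0135
29.99406337738037
```

>>> carry_out:
  commands:
    - [0.02,0,0.0013,0,-0.003,0]
    - [0.042,0,0.0027,0,-0.006,0]
    - [0.064,0,0.004,0,-0.009,0]
    - [0.085,0,0.0053,0,-0.011,0]
    - [0.0995,0,0.0062,0,-0.012,0]

```text
time: 4.7
tool_pos: [0.485, 0.2024, 0.0886]
ee_rot: [-3.139, -0.054, 1.593]
wrist_force: [-3.6, -8.1, -4.1]
width: 0.0137
finger_force: 30.0
```

```bash
python3 - <<'E'
from h import *
o=get_obs();go([.4867,.205,.0645],1.589,0,o);print(o['finger_force'])
s=snapshot("scene"); save("pics/pull.png",cv2.resize(s["img"][90:290,280:500],None,fx=3,fy=3))
E
```

```text
t 4.7 at [0.485  0.2024 0.0886] shift [0.0013 0.0018 0.0242] turn [-0.003 -0.054  0.005] F [-3.6 -8.1 -4.1] w 0.0137
29.99585598707199
```

View pics/pull.png

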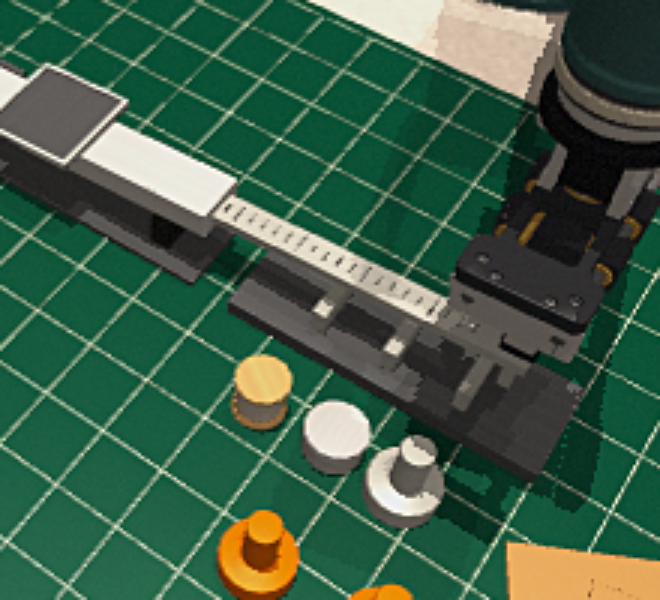

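The picture shows the slide drawn out and the hook held raised beyond stop2, with the weight, tin and spool undisturbed. Lowering next, then I'll ease back.

>>> carry_out:
  commands:
    - [0.0003,0,0.005,0,-0.011,0]
    - [0.0006,0,0.01,0,-0.022,0]
    - [0.001,0,0.015,0,-0.033,0]
    - [0.0012,0,0.02,0,-0.044,0]
    - [0.0013,0,0.024,0,-0.054,0]

```text
time: 5.25
tool_pos: [0.4849, 0.2043, 0.0646]
ee_rot: [-3.138, -0.0, 1.593]
wrist_force: [-4.5, -7.1, -3.8]
width: 0.0138
finger_force: 30.0
```

```bash
python3 - <<'E'
from h import *
o=get_obs();go([.4867,.195,.0645],1.589,0,o);print(o['finger_force'])
E
```

```text
t 5.25 at [0.4849 0.2043 0.0646] shift [-0.0093  0.0016  0.0001] turn [-0.003 -0.     0.004] F [-4.5 -7.1 -3.8] w 0.0138
29.997957944869995
```

>>> carry_out:
  commands:
    - [-0.002,0,0.001,0,0,0]
    - [-0.004,0,0.002,0,0,0]
    - [-0.006,0,0.002,0,0,0]
    - [-0.008,0,0.002,0,0,0]
    - [-0.008,0,0.002,0,0,0]

```text
time: 5.75
tool_pos: [0.4853, 0.1964, 0.0645]
ee_rot: [-3.139, -0.001, 1.593]
wrist_force: [-6.9, -7.0, 2.4]
width: 0.014
finger_force: 30.0
```

>>> carry_out:
  commands:
    - [-0.0005,0,0,0,0,0]
    - [-0.001,0,0,0,0,0]
    - [-0.0015,0,0,0,0,0]
    - [-0.002,0,0,0,0,0]
    - [-0.002,0,0,0,0,0]

```text
time: 6.25
tool_pos: [0.4852, 0.1958, 0.0644]
ee_rot: [-3.139, -0.004, 1.593]
wrist_force: [-6.5, -2.8, 2.1]
width: 0.0139
finger_force: 30.0
```

```bash
python3 - <<'E'
from h import *
o=get_obs();go([.4867,.195,.0645],1.589,0,o);print(o['finger_force'])
s=snapshot("scene"); C=cloud(s)[90:290,280:500]; np.save("C.npy",C); save("pics/ease.png",cv2.resize(s["img"][90:290,280:500],None,fx=3,fy=3))
P=C.reshape(-1,3)
q=P[(P[:,2]>.048)&(P[:,2]<.068)&(abs(P[:,0]-.49)<.03)&(P[:,1]>-.1)&(P[:,1]<.17)]
for y in np.arange(-.1,.17,.03):
    r=q[(q[:,1]>y)&(q[:,1]<y+.03)]; print(round(y,2),len(r),np.median(r[:,2]) if len(r) else 0)
E
```

```text
t 6.25 at [0.4852 0.1958 0.0644] shift [-0.0008  0.0014 -0.0001] turn [-0.002 -0.004  0.004] F [-6.5 -2.8  2.1] w 0.0139
29.998199343681335
-0.1 223 0.05667398026203206
-0.07 235 0.05647520315263594
-0.04 209 0.05604419048104788
-0.01 103 0.04904400570557635
0.02 104 0.04915967316505838
0.05 103 0.049199400041800824
0.08 114 0.049286687683799346
0.11 112 0.049275436657915006
0.14 85 0.0490792564778536
0.17 0 0
```

>>> carry_out:
  commands:
    - [-0.0004,0,0,0,0,0]
    - [-0.0008,0,0,0,0,0]
    - [-0.0012,0,0,0,0,0]
    - [-0.0012,0,0,0,0,0]
    - [-0.0012,0,0,0,0,0]

```text
time: 6.8
tool_pos: [0.4853, 0.1958, 0.0645]
ee_rot: [-3.14, -0.006, 1.594]
wrist_force: [-6.1, 0.2, 1.1]
width: 0.0142
finger_force: 30.0
```

>>> carry_out:
  commands:
    - [0,0,0,0,0,0]
    - [0,0,0,0,0,0]
    - [0,0,0,0,0,0]
    - [0,0,0,0,0,0]
    - [0,0,0,0,0,0]
  jaw: 0.5

```text
time: 7.3
tool_pos: [0.4864, 0.1958, 0.0641]
ee_rot: [3.141, -0.005, 1.594]
wrist_force: [0.5, 0.2, -0.2]
width: 0.0467
finger_force: 0.0
```

>>> carry_out:
  commands:
    - [0,0,0,0,0,0]
    - [0,0,-0.02,0,0,0]
    - [0,0,-0.05,0,0,0]
    - [0,0,-0.085,0,0,0]
    - [0,0,-0.12,0,0,0]

```text
time: 7.8
tool_pos: [0.4856, 0.1952, 0.1848]
ee_rot: [-3.141, -0.004, 1.594]
wrist_force: [0.6, 0.0, 0.4]
width: 0.0471
finger_force: 0.0
```

```bash
python3 - <<'E'
from h import *
np.set_printoptions(precision=4,suppress=True)
o=get_obs();go([.5805,.185,.12],1.589,0,o)
s=snapshot("scene"); P=cloud(s).reshape(-1,3)
q=P[(P[:,2]>.08)&(P[:,2]<.103)&(abs(P[:,0]-.487)<.03)&(abs(P[:,1]-.19)<.05)]
print("tab",cv2.minAreaRect((q[:,:2]*1000).astype(np.float32)),np.median(q,0))
q=P[(P[:,2]>.05)&(P[:,2]<.067)&(abs(P[:,0]-.58)<.03)&(abs(P[:,1]-.19)<.05)]
print("knob",cv2.minAreaRect((q[:,:2]*1000).astype(np.float32)))
save("pics/rel.png",cv2.resize(s["img"][90:290,280:500],None,fx=3,fy=3))
E
```

```text
t 7.8 at [0.4856 0.1952 0.1848] shift [-0.0127  0.0947  0.0647] turn [-0.001 -0.004  0.005] F [0.6 0.  0.4] w 0.0471
tab ((487.1048583984375, 194.6799774169922), (15.550530433654785, 23.059391021728516), 6.127984523773193) [0.4913 0.195  0.0967]
knob ((581.2520751953125, 184.7831268310547), (21.399490356445312, 21.163867950439453), 60.68658447265625)
```

View pics/rel.png

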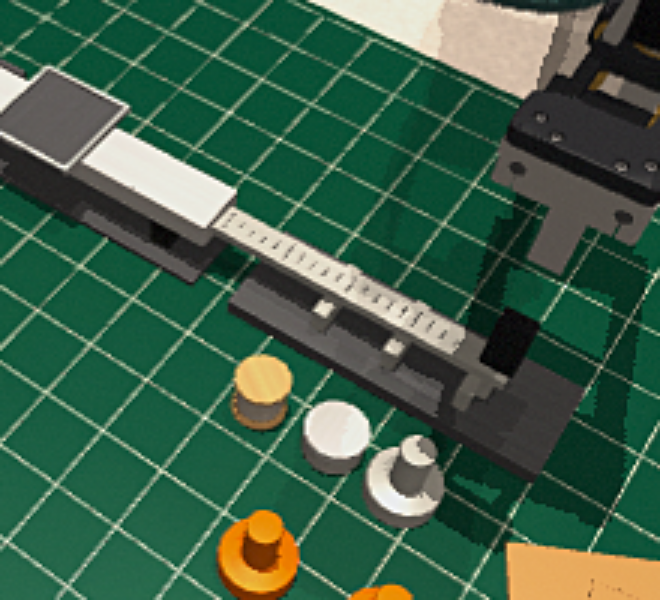

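Released: the hook rests behind stop2, with the tab at y=0.195 where it should be, and the weight still at (0.581, 0.185). Now the weight.

>>> carry_out:
  commands:
    - [-0.003,0.024,0.0,0,0,0]
    - [-0.006,0.055,0.02,0,0,0]
    - [-0.01,0.08,0.045,0,0,0]
    - [-0.011,0.095,0.065,0,0,0]
    - [-0.011,0.095,0.065,0,0,0]

```text
time: 8.35
tool_pos: [0.5802, 0.1857, 0.1138]
ee_rot: [-3.134, -0.002, 1.593]
wrist_force: [-0.4, -1.0, 0.1]
width: 0.047
finger_force: 0.0
```

```bash
python3 - <<'E'
from h import *
go([.5808,.1849,.027],1.589,0)
E
```

```text
t 8.35 at [0.5802 0.1857 0.1138] shift [-0.0011  0.0013  0.0868] turn [-0.008 -0.002  0.004] F [-0.4 -1.   0.1] w 0.047
```

>>> carry_out:
  commands:
    - [-0.001,0.0008,0.02,0,0,0]
    - [-0.001,0.0008,0.04,0,0,0]
    - [-0.001,0.0008,0.06,0,0,0]
    - [-0.001,0.0008,0.075,0,0,0]
    - [-0.001,0.0008,0.075,0,0,0]

```text
time: 8.85
tool_pos: [0.58, 0.1859, 0.0418]
ee_rot: [-3.137, -0.003, 1.594]
wrist_force: [0.2, -0.6, -1.0]
width: 0.0468
finger_force: 0.0
```

```bash
python3 - <<'E'
from h import *
go([.5808,.1849,.027],1.589,0)
E
```

```text
t 8.85 at [0.58   0.1859 0.0418] shift [-0.001   0.0008  0.0148] turn [-0.004 -0.003  0.005] F [ 0.2 -0.6 -1. ] w 0.0468
```

>>> carry_out:
  commands:
    - [-0.001,0.0008,0.007,-0.003,-0.003,0]
    - [-0.001,0.0008,0.014,-0.003,-0.003,0]
    - [-0.001,0.0008,0.014,-0.003,-0.003,0]
    - [-0.001,0.0008,0.014,-0.003,-0.003,0]
    - [-0.001,0.0008,0.014,-0.003,-0.003,0]

```text
time: 9.35
tool_pos: [0.5832, 0.1852, 0.0304]
ee_rot: [3.138, -0.001, 1.594]
wrist_force: [0.2, 0.1, -0.0]
width: 0.0473
finger_force: 0.0
```

>>> carry_out:
  commands:
    - [0,0,0,0,0,0]
    - [0,0,0,0,0,0]
    - [0,0,0,0,0,0]
    - [0,0,0,0,0,0]
    - [0,0,0,0,0,0]
  jaw: 0

```text
time: 9.85
tool_pos: [0.5818, 0.1851, 0.0299]
ee_rot: [3.141, -0.001, 1.594]
wrist_force: [-4.7, 0.0, 2.7]
width: 0.0214
finger_force: 30.0
```

>>> carry_out:
  commands:
    - [0,0,0,0,0,0]
    - [0,0,0,0,0,0]
    - [0,0,0,0,0,0]
    - [0,0,0,0,0,0]
    - [0,0,0,0,0,0]

```text
time: 10.35
tool_pos: [0.5827, 0.1851, 0.0299]
ee_rot: [3.139, -0.001, 1.594]
wrist_force: [-4.5, -0.5, 3.8]
width: 0.0211
finger_force: 30.0
```

>>> carry_out:
  commands:
    - [0,0,-0.02,0,0,0]
    - [0,0,-0.05,0,0,0]
    - [0,0,-0.085,0,0,0]
    - [0,0,-0.12,0,0,0]
    - [0,0,-0.14,0,0,0]

```text
time: 10.85
tool_pos: [0.5848, 0.185, 0.1722]
ee_rot: [3.132, -0.002, 1.593]
wrist_force: [1.0, 0.3, -3.2]
width: 0.0214
finger_force: 30.0
```

>>> carry_out:
  commands:
    - [-0.02,-0.005,0,0,0,0]
    - [-0.055,-0.014,0,0,0,0]
    - [-0.095,-0.024,0,0,0,0]
    - [-0.135,-0.034,0,0,0,0]
    - [-0.175,-0.044,0,0,0,0]

```text
time: 11.35
tool_pos: [0.5428, 0.0071, 0.1681]
ee_rot: [3.137, -0.0, 1.594]
wrist_force: [0.2, 0.0, -5.0]
width: 0.0213
finger_force: 30.0
```

```bash
python3 - <<'E'
from h import *
go([.4937,-.1727,.12],1.589,0)
E
```

```text
t 11.35 at [0.5428 0.0071 0.1681] shift [-0.1787 -0.0535  0.0479] turn [ 0.004 -0.     0.005] F [ 0.2  0.  -5. ] w 0.0213
```

>>> carry_out:
  commands:
    - [-0.035,-0.011,0,0,0,0]
    - [-0.075,-0.022,0,0,0,0]
    - [-0.115,-0.034,0,0,0,0]
    - [-0.15,-0.045,0,0,0,0]
    - [-0.179,-0.0535,0,0,0,0]

```text
time: 11.85
tool_pos: [0.4929, -0.174, 0.1679]
ee_rot: [3.138, 0.001, 1.592]
wrist_force: [0.0, 0.3, -3.9]
width: 0.0217
finger_force: 30.0
```

>>> carry_out:
  commands:
    - [0,0,0,0,0,0]
    - [0,0,0.015,0,0,0]
    - [0,0,0.03,0,0,0]
    - [0,0,0.045,0,0,0]
    - [0,0,0.055,0,0,0]

```text
time: 12.35
tool_pos: [0.4923, -0.1697, 0.111]
ee_rot: [-3.141, -0.003, 1.595]
wrist_force: [0.0, -0.0, -4.0]
width: 0.0213
finger_force: 30.0
```

```bash
python3 - <<'E'
from h import *
go([.4937,-.1727,.09],1.589,0)
s=snapshot("scene"); save("pics/pan.png",cv2.resize(s["img"][60:240,200:420],None,fx=3,fy=3))
E
```

```text
t 12.35 at [ 0.4923 -0.1697  0.111 ] shift [-0.0031  0.0013  0.0209] turn [-0.    -0.003  0.006] F [ 0. -0. -4.] w 0.0213
```

View pics/pan.png

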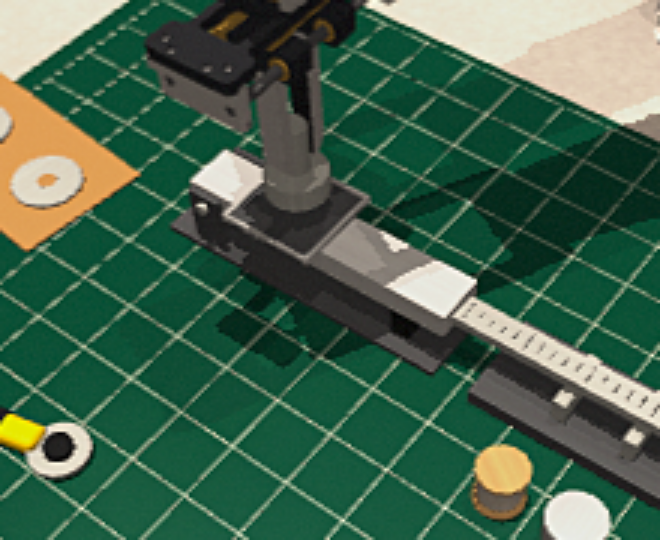

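The picture shows the weight held upright just above the middle of the pan. I'll lower it slowly, about 19 mm first.

>>> carry_out:
  commands:
    - [-0.001,0.001,0.006,0,0,0]
    - [-0.002,0.001,0.012,0,0,0]
    - [-0.003,0.001,0.017,0,0,0]
    - [-0.003,0.001,0.019,0,0,0]
    - [-0.003,0.001,0.019,0,0,0]

```text
time: 12.9
tool_pos: [0.4943, -0.1742, 0.095]
ee_rot: [3.139, -0.001, 1.594]
wrist_force: [-0.6, 0.7, -4.1]
width: 0.0213
finger_force: 30.0
```

>>> carry_out:
  commands:
    - [0,0,0.0005,0,0,0]
    - [0,0,0.001,0,0,0]
    - [0,0,0.0015,0,0,0]
    - [0,0,0.0015,0,0,0]
    - [0,0,0.0015,0,0,0]

```text
time: 13.4
tool_pos: [0.4944, -0.1741, 0.0937]
ee_rot: [3.138, -0.001, 1.594]
wrist_force: [-0.2, 0.5, -3.3]
width: 0.0211
finger_force: 30.0
```

>>> carry_out:
  commands:
    - [0,0,0.0005,0,0,0]
    - [0,0,0.001,0,0,0]
    - [0,0,0.0015,0,0,0]
    - [0,0,0.002,0,0,0]
    - [0,0,0.002,0,0,0]

```text
time: 13.9
tool_pos: [0.4943, -0.1741, 0.0915]
ee_rot: [3.139, -0.001, 1.594]
wrist_force: [0.2, -0.6, -3.1]
width: 0.0212
finger_force: 30.0
```

>>> carry_out:
  commands:
    - [0,0,0.0005,0,0,0]
    - [0,0,0.001,0,0,0]
    - [0,0,0.001,0,0,0]
    - [0,0,0.001,0,0,0]
    - [0,0,0.001,0,0,0]

```text
time: 14.4
tool_pos: [0.4944, -0.1741, 0.0907]
ee_rot: [3.138, -0.001, 1.594]
wrist_force: [0.4, 0.1, -3.0]
width: 0.0216
finger_force: 30.0
```

>>> carry_out:
  commands:
    - [0,0,0.0005,0,0,0]
    - [0,0,0.001,0,0,0]
    - [0,0,0.0015,0,0,0]
    - [0,0,0.0015,0,0,0]
    - [0,0,0.0015,0,0,0]

```text
time: 14.9
tool_pos: [0.4945, -0.1741, 0.0898]
ee_rot: [3.138, -0.001, 1.594]
wrist_force: [-1.0, 0.8, 1.5]
width: 0.0214
finger_force: 30.0
```

Contact. I'll release, raise the arm, and check.

>>> carry_out:
  commands:
    - [0,0,0,0,0,0]
    - [0,0,0,0,0,0]
    - [0,0,0,0,0,0]
    - [0,0,0,0,0,0]
    - [0,0,0,0,0,0]
  jaw: 0.5

```text
time: 15.4
tool_pos: [0.4945, -0.1742, 0.0891]
ee_rot: [3.138, -0.001, 1.594]
wrist_force: [0.1, -0.2, 0.8]
width: 0.0469
finger_force: 0.0
```

>>> carry_out:
  commands:
    - [0,0,0,0,0,0]
    - [0,0,-0.01,0,0,0]
    - [0,0,-0.03,0,0,0]
    - [0,0,-0.06,0,0,0]
    - [0,0,-0.1,0,0,0]

```text
time: 15.9
tool_pos: [0.493, -0.1737, 0.189]
ee_rot: [-3.141, -0.003, 1.594]
wrist_force: [-0.3, -0.5, -0.3]
width: 0.0468
finger_force: 0.0
```

>>> carry_out:
  commands:
    - [0,0,-0.02,0,0,0]
    - [0,0,-0.03,0,0,0]
    - [0,0,-0.03,0,0,0]
    - [0,0,-0.03,0,0,0]
    - [0,0,-0.03,0,0,0]

```text
time: 16.4
tool_pos: [0.4932, -0.1739, 0.2171]
ee_rot: [-3.141, -0.003, 1.594]
wrist_force: [0.9, 0.3, 0.2]
width: 0.0471
finger_force: 0.0
```

```bash
python3 - <<'E'
from h import *
go([.4937,-.1727,.2],1.589,0)
s=snapshot("scene"); P=cloud(s).reshape(-1,3); save("pics/end.png",s["img"])
def b(n,x,y,zl,zh):
    q=P[(P[:,2]>zl)&(P[:,2]<zh)&(abs(P[:,0]-x)<.04)&(abs(P[:,1]-y)<.04)]
    r=cv2.minAreaRect((q[:,:2]*1000).astype(np.float32)); print(n,np.round(r[0],1),np.round(r[1],1),q[:,2].max())
b("knob",.4937,-.1727,.11,.13);b("tab",.487,.195,.08,.103);b("stop1",.4868,.1312,.029,.037);b("spool",.5815,.075,.03,.044);b("tin",.578,.131,.02,.032)
E
```

```text
t 16.4 at [ 0.4932 -0.1739  0.2171] shift [0.0011 0.0006 0.0171] turn [-0.    -0.003  0.005] F [0.9 0.3 0.2] w 0.0471
knob [ 495.4 -172.1] [20.7 21.8] 0.12372761755715206
tab [486.9 195.1] [23.7 15.6] 0.10138264078637792
stop1 [485.6 130.8] [49.9 10.2] 0.03667705572320698
spool [580.4  75.4] [37.5 36.4] 0.04067499767953967
tin [578.3 132.2] [41.6 42.2] 0.03006136161824802
```

View pics/end.png

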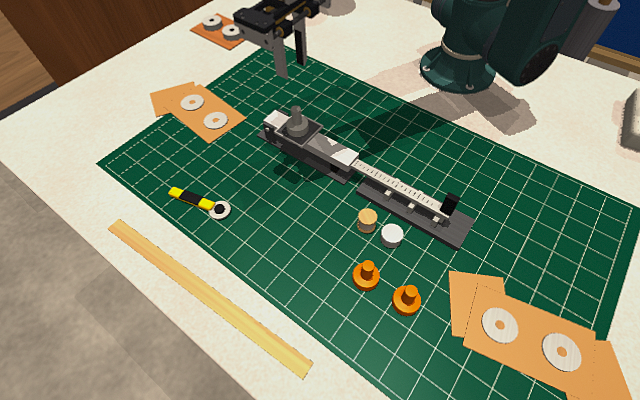

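The final picture shows the weight upright in the pan at (297,122) and the tab held out at (450,205). The spool, tin, cutter and rail haven't moved.

```bash
python3 -c "
from bench import *
print(close_job())"
```

```text
the job is handed in; nothing more can be done
None
```

The slide is hooked behind the farthest stop (stop2), the weight stands upright in the pan, the spool, tin, cutter and rail show no shift in the last camera check, and the job is handed in; no verdict came back.

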